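# Lock a sharps container in its counter bracket and pull-test it

### The arm

A 6-joint arm with a two-finger parallel gripper is mounted at the origin on the work surface. World frame = base frame: x ahead of the robot, y to its left, z up, the work surface at z = 0. Lengths are in m, angles in rad, forces in N, time in s.
With the tool pointing down it reaches from about 0.375 to 0.975 m from the base axis. Payload 3.8 kg.
Tool frame: the origin (TCP) lies midway between the tips of the shut fingers; the grasp point (between the pads) lies 19 mm behind it; x points along the fingers, y is the direction in which the jaws open and shut, and the axes are right-handed (so a half turn about x gives the same grasp; the last joint's range is limited). The gripper opens to 88 mm and grips with 3 to 60 N. Pads are 18 mm wide; open, the fingers measure 123 mm over their backs; the gripper's body (75 mm by 187 mm) begins 45 mm behind the grasp point.
Start: joints at [-1.192, 0.264, 1.604, -0, 1.274, -0.037], TCP at [0.273, -0.617, 0.239] pointing down, gripper open.
Joint ranges: [-2.63, 2.63], [-0.94, 2.18], [0.31, 2.57], [-1.31, 4.45], [0, 2.66], [-2.55, 2.55]. Speed limits (rad/s): [2.57, 2.57, 3.14, 3.14, 3.14, 3.14].

### API

Orientations are given as a rotation vector (axis times angle).
In Python, from cell import manip, inverse_kinematics, cams, order gives the robot as it stands. Calls block until the motion is done:
- manip.move_pose(position, orientation): joint-space move of the TCP to a pose.
- manip.move_linear(position, rate=0.15, rot=None): straight line of the TCP; rot=None keeps the orientation; rate is the mean speed in m/s.
- manip.set_joints(angles): joint-space move.
- manip.set_gripper(opening, force=None): finger opening in m; force is the grip in N (None keeps the last); returns when the fingers have stopped.
- manip.dwell(seconds).
- inverse_kinematics(position, orientation): joint angles nearest the present ones, or None.
- manip.state(): the state.
- cams.capture(name): name is "scene" or "top" or "wrist"; returns a dict with "image" (480x640x3 uint8, blue, green, red), "z_map" (480x640 float32, m along the optical axis (not along the pixel's ray), 0 where there is no reading), "intrinsics" (3x3 intrinsics, pixels), "k1" (the pictures are not rectified: a ray, as slopes to the right and down, at radius r is drawn at 1 + k1 r^2 times it, then the intrinsics apply), "position" and "orientation" of the camera in the world; the wrist camera has in their place "T_tool_cam" (4x4, takes a point from camera to tool coordinates, whose origin is the TCP and whose axes are the tool frame's). Camera axes: x right, y down, z forward; pixel columns grow to the right and rows downward; lengths in m; the calibration is good to about 2 mm. A picture is of the moment at which its call begins: read the wrist's pose just before it.
A pose or a line that the arm cannot do raises manip.IKError and nothing moves.
- order.close_job(): hands the job in, once; it reports no verdict.
The state is a dict: "clock": time; "joint_pos": joint angles; "joint_velocities": joint speeds; "tau": joint torques, N m; "tool_pos": TCP position; "tcp_rot": TCP orientation; "contact_force": force on the tool from outside, world axes, zero at the start; "moment": the same for the moment, N m; "gripper_width": finger opening in m.
Only numpy, scipy, OpenCV 4.12 (cv2) and the standard library are available. Lean on these libraries where they do the work, as an engineer would, in place of code of your own. Each camera call takes 0.05 s, during which the arm holds its last target.

### The job

Stand the red sharps container in the grey locking bracket, either way round, and press it down gently until both yellow side latches have snapped over its ledge. Then prove that they hold: pull it straight up by its handle with a steady 12 N more than its own weight for two seconds. Never press on the bracket with more than 30 N nor pull on the latches with more than 20 N. Let it down again and let go, leaving it locked and upright; keep it upright throughout and do not disturb the other things on the counter.

Things in the scene. Friction and masses are not known exactly. Their poses are not given: they have to be found in the camera images.
- container: Red sharps container, white lid, loose, 0.28 to 0.56 kg (hidden). Origin: centre of its underside, z up. Skirt, lowest 38 mm: 100 mm along x by 88 mm along y, its foot edge bevelled 3 mm; above it the body is 90 x 78 mm, which leaves a 5 mm ledge all round, 38 mm above the underside. Lid 96 x 84 mm, its top 124 mm above the underside. The same when turned half round.
- handle (a point): Middle of the container's white handle bar, 156 mm above its underside; axes as the container's. The bar runs along x over the lid: 90 mm long, 12 mm thick in y, 12 mm high, with 26 mm free height under it, on posts at x = -40 and +40 mm. Grasp here from above, fingers closing along y.
- bracket: Grey locking bracket fixed on the counter, base 130 x 150 mm. Origin: centre of its underside, at counter height, z up. Its open-topped pocket, 104 mm along x by 92 mm along y, takes the container's skirt with 2 mm room on each side. Walls end 52 mm above the counter, with lips flared out up to 62 mm. Yellow latches stand mid +y and mid -y wall, tabs outside up to 70 mm high.
- seat (a point): Centre of the top of the springy black rubber pad on the pocket's floor, 8 mm above the counter; axes as the bracket's. The pad gives 1 mm for each 4 N, 3 mm at most. When home, the container's underside rests here or up to 1.5 mm lower.
- latch_left (a joint): Outward travel (m) of the spring latch in the bracket's +y wall: 0 sprung fully in, 0.002 to 0.006 while the skirt holds it back, 0.009 at most. Its sloping nose reaches 6 mm into the pocket, 47 to 65 mm above the counter. The skirt wedges both noses apart (8 to 14 N in all, the container's weight helps), rubs past them, and they spring in once the ledge is below them.
- latch_right (a joint): The same for the latch in the bracket's -y wall. Both latches' height is adjusted differently from run to run: the locked container can be lifted a hidden 1 to 4 mm off the pad before it meets their noses. They sit on a springy yoke that gives 1 mm for each 8 N of pull.
- sanitiser: Clear pump bottle with a blue band, 60 mm across, 163 mm high, loose; origin at the centre of its underside. Leave it alone.
- pill_jar: Amber jar with a white cap, 56 mm across, 90 mm high, loose; origin at the centre of its underside. Leave it alone.
- glove_box: White carton of gloves, 230 x 120 x 75 mm, loose; origin at the centre of its underside. Leave it alone.
- steel_cup: Small steel cup, 80 mm across, 55 mm high, loose; origin at the centre of its underside. Leave it alone.
There are look-alikes about, which are no part of the job. Leave any blue or turquoise look-alike of the container alone. Leave any purple look-alike of the bracket alone.

How it is judged:
By the outcome, as a careful person would: the job done as asked, in the order asked, and still so for the second after the job is handed in, with the robot touching nothing.
It also fails if it takes over 72 s, if anything falls off the work surface, if the arm or the gripper's body presses on something with over 40 N, if the wrist force passes 120 N, or if a joint passes its speed limit or range.

## Working session

There is one attempt and no reset: what is moved stays moved. The work goes in short steps, each a Python script; the robot and the scene stay as the last script left them, time stands still between calls to the robot, and variables do not carry over. Pictures are saved under pics/ and viewed, and the job is handed in when it is done.

```bash
ls; mkdir -p pics
python3 - <<'E'
from cell import manip, cams
import cv2, numpy as np
for n in ("scene","top","wrist"):
    c=cams.capture(n); cv2.imwrite(f"pics/{n}0.png",c["image"])
    print(n,c["intrinsics"].tolist() if hasattr(c["intrinsics"],'tolist') else c["intrinsics"],c["k1"],c.get("position"),c.get("orientation"),c.get("T_tool_cam"))
s=manip.state(); print(s)
E
```

```text
pics
scene [[506.1094074738981, 0.0, 324.4040210170202], [0.0, 506.1094074738981, 235.48710480543994], [0.0, 0.0, 1.0]] -0.09643749454405051 [ 1.20685267 -0.6719252   0.73676652] [-2.03626068 -0.79997241  0.46294891] None
top [[564.5976953079665, 0.0, 312.9882872250095], [0.0, 564.5976953079665, 238.36557950447207], [0.0, 0.0, 1.0]] -0.11769511804204162 [ 0.2644459  -0.03687795  1.70756206] [-2.10377231  2.15258486 -0.18280484] None
wrist [[353.0506655883498, 0.0, 320.58200718676886], [0.0, 353.0506655883498, 239.5695285732204], [0.0, 0.0, 1.0]] -0.028124658106827873 None None [[ 8.83607138e-04 -2.88300137e-01  9.57539686e-01 -1.46127869e-01]
 [ 9.99999604e-01  3.57620685e-04 -8.15114723e-04 -5.07224920e-04]
 [-1.07438312e-04  9.57540027e-01  2.88300338e-01 -7.53501647e-02]
 [ 0.00000000e+00  0.00000000e+00  0.00000000e+00  1.00000000e+00]]
{'clock': 0.15, 'joint_pos': array([-1.19191608e+00,  2.64543198e-01,  1.60504835e+00,  3.14890996e-05,
        1.27369311e+00, -3.69542643e-02]), 'joint_velocities': array([ 0.00031152, -0.00172021, -0.00408846,  0.00040754, -0.00082538,
       -0.00159683]), 'tau': array([ 1.40426523e-04, -5.02846527e+01, -3.57470047e+01,  7.29116681e-02,
        2.49949383e-02, -9.43826035e-05]), 'tool_pos': array([ 0.27244173, -0.6169826 ,  0.23770534]), 'tcp_rot': array([ 1.99263648,  0.42212769, -1.99316237]), 'contact_force': array([ 0.59431717,  0.1162389 , -0.77561119]), 'moment': array([-0.04391542, -0.03741645,  0.00859841]), 'gripper_width': 0.08828629067560034}
```

View pics/scene0.png

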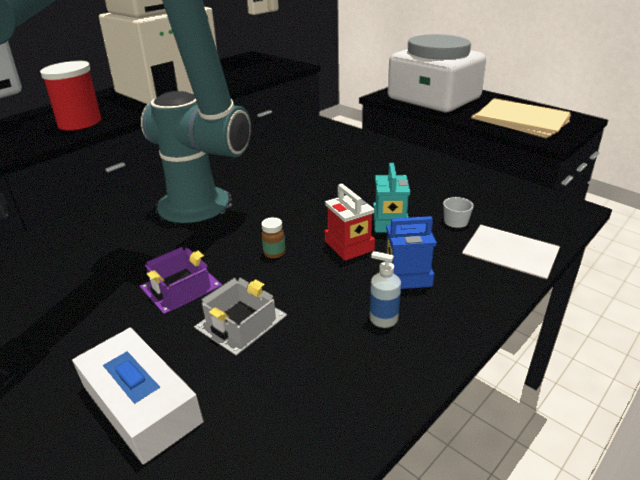

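View pics/top0.png

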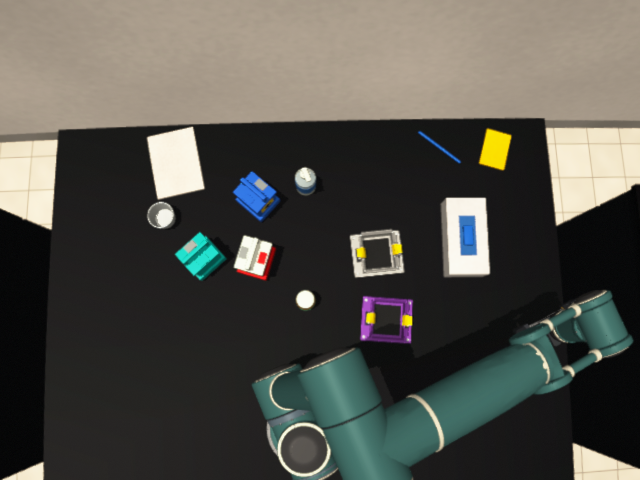

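View pics/wrist0.png

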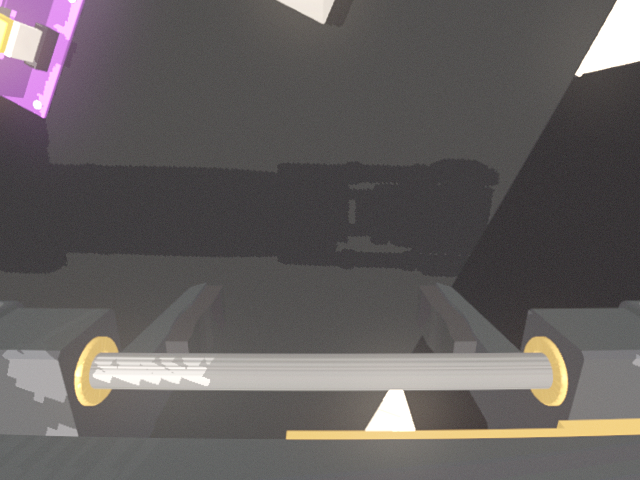

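Candidates, as scene pixels: the red container (350,222), with look-alikes in turquoise (392,200) and blue (411,252) and a red canister on the back counter (72,95). For the bracket there is grey (240,315) and purple (180,278). I choose the red container at (350,222) and the grey bracket at (240,315), and check both in close crops.

```bash
cat > h.py <<'E'
import cv2, numpy as np
from scipy.spatial.transform import Rotation as R
from cell import manip, cams, inverse_kinematics, order
def cap(n):
    s=manip.state(); c=cams.capture(n)
    if n=="wrist":
        T=np.eye(4);T[:3,:3]=R.from_rotvec(s["tcp_rot"]).as_matrix();T[:3,3]=s["tool_pos"]
        M=T@c["T_tool_cam"]
    else:
        M=np.eye(4);M[:3,:3]=R.from_rotvec(c["orientation"]).as_matrix();M[:3,3]=c["position"]
    c["M"]=M; return c
def ray(c,uv):
    uv=np.asarray(uv,float).reshape(-1,1,2)
    # forward model x*(1+k1 r^2) == OpenCV radial k1
    p=cv2.undistortPointsIter(uv,c["intrinsics"],np.array([c["k1"],0,0,0,0.]),None,None,(cv2.TERM_CRITERIA_COUNT|cv2.TERM_CRITERIA_EPS,50,1e-10)).reshape(-1,2)
    return np.c_[p,np.ones(len(p))]
def onplane(c,uv,z):
    d=ray(c,uv)@c["M"][:3,:3].T; o=c["M"][:3,3]
    return o+d*((z-o[2])/d[:,2])[:,None]
def cloud(c):
    h,w=c["z_map"].shape; u,v=np.meshgrid(np.arange(w),np.arange(h))
    P=ray(c,np.c_[u.ravel(),v.ravel()])*c["z_map"].reshape(-1,1)
    return (P@c["M"][:3,:3].T+c["M"][:3,3]).reshape(h,w,3)
def proj(c,P):
    P=np.atleast_2d(P); M=np.linalg.inv(c["M"]); q=P@M[:3,:3].T+M[:3,3]
    return cv2.projectPoints(q.reshape(-1,1,3),np.zeros(3),np.zeros(3),c["intrinsics"],np.array([c["k1"],0,0,0,0.]))[0].reshape(-1,2)
def tri(c1,uv1,c2,uv2):
    o1,o2=c1["M"][:3,3],c2["M"][:3,3]; a=c1["M"][:3,:3]@ray(c1,uv1)[0]; b=c2["M"][:3,:3]@ray(c2,uv2)[0]
    t=np.linalg.lstsq(np.c_[a,-b],o2-o1,rcond=None)[0]
    p,q=o1+a*t[0],o2+b*t[1]; return (p+q)/2,np.linalg.norm(p-q)
def down(yaw):
    # tool x = -z world ; tool y = (cos yaw, sin yaw,0)
    x=np.array([0,0,-1.]);y=np.array([np.cos(yaw),np.sin(yaw),0]);z=np.cross(x,y)
    return R.from_matrix(np.c_[x,y,z]).as_rotvec()
E
python3 - <<'E'
from h import *
t=cap("top");s=cap("scene")
a=cv2.resize(t["image"][215:295,215:295],(400,400),interpolation=cv2.INTER_CUBIC)
b=cv2.resize(t["image"][210:290,340:420],(400,400),interpolation=cv2.INTER_CUBIC)
d=cv2.resize(s["image"][170:270,310:410],(400,400),interpolation=cv2.INTER_CUBIC)
e=cv2.resize(s["image"][265:365,190:290],(400,400),interpolation=cv2.INTER_CUBIC)
im=np.vstack([np.hstack([a,b]),np.hstack([d,e])]);cv2.imwrite("pics/crop1.png",cv2.resize(im,(600,600)))
C=cloud(t)
for n,z,r in (("container",slice(215,295),slice(215,295)),("bracket",slice(210,290),slice(335,420)),("san",slice(160,200),slice(290,325)),("blue",slice(165,225),slice(230,285)),("turq",slice(225,285),slice(170,230)),("pill",slice(285,315),slice(290,320)),("cup",slice(198,232),slice(143,180)),("purple",slice(290,350),slice(355,420)),("glove",slice(190,280),slice(435,495))):
    p=C[z,r].reshape(-1,3);p=p[(p[:,2]>.01)&(p[:,2]<.3)]
    print(n,p.mean(0).round(3),p.min(0).round(3),p.max(0).round(3))
print(down(0),manip.state()["tcp_rot"])
E
```

```text
container [0.501 0.143 0.102] [0.399 0.023 0.01 ] [0.643 0.265 0.17 ]
bracket [ 0.518 -0.228  0.038] [ 0.415 -0.354  0.01 ] [ 0.647 -0.101  0.076]
san [ 0.721 -0.015  0.1  ] [ 0.701 -0.07   0.01 ] [0.801 0.03  0.171]
blue [0.677 0.128 0.107] [0.612 0.051 0.01 ] [0.801 0.217 0.17 ]
turq [0.503 0.291 0.109] [0.437 0.229 0.01 ] [0.615 0.407 0.171]
pill [ 0.372 -0.008  0.081] [ 0.346 -0.033  0.011] [0.42  0.039 0.1  ]
cup [0.646 0.435 0.037] [0.6   0.385 0.01 ] [0.681 0.493 0.064]
purple [ 0.315 -0.249  0.039] [ 0.223 -0.349  0.01 ] [ 0.401 -0.156  0.074]
glove [ 0.548 -0.484  0.071] [ 0.429 -0.595  0.01 ] [ 0.7   -0.408  0.096]
[ 1.20919958  1.20919958 -1.20919958] [ 1.99250821  0.42147109 -1.99287319]
```

View pics/crop1.png

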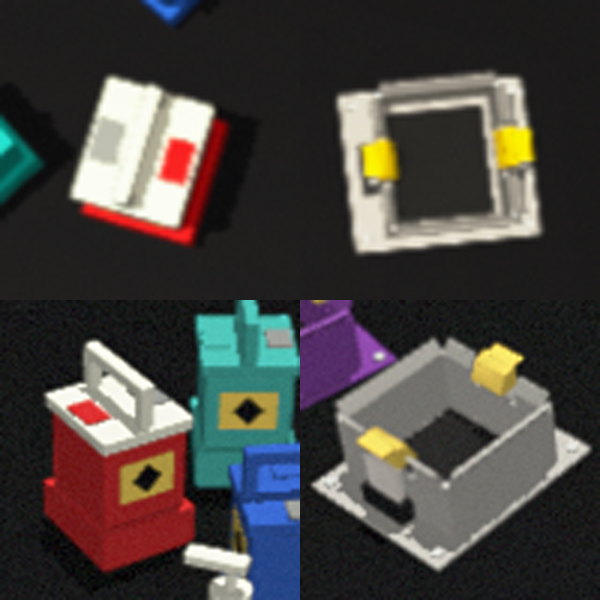

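The crops confirm the choice: a red body with a white lid and bar, and a grey bracket with yellow latches on its ±y sides. Next I measure the bracket with the wrist camera, then the container, from two places each.

Run:
```python
from h import *
import pickle
def go(p,yaw):
    manip.move_pose(p,down(yaw)); manip.dwell(0.25)
q=[]
for nm,p in (("b1",[.46,-.19,.24]),("b2",[.52,-.26,.26]),("c1",[.43,.115,.32]),("c2",[.48,.18,.33])):
    go(p,np.pi/2); c=cap("wrist"); q.append((nm,c)); cv2.imwrite(f"pics/{nm}.png",c["image"])
    st=manip.state(); print(nm,st["clock"],st["tool_pos"].round(4))
pickle.dump(q,open("views.pkl","wb"))
im=np.vstack([np.hstack([q[0][1]["image"],q[1][1]["image"]]),np.hstack([q[2][1]["image"],q[3][1]["image"]])])
cv2.imwrite("pics/four.png",cv2.resize(im,(800,600)))
```

```text
b1 2.275 [ 0.46   -0.1905  0.2399]
b2 3.0417 [ 0.5194 -0.2592  0.2598]
c1 4.7917 [0.4303 0.1144 0.3197]
c2 5.5167 [0.4796 0.1793 0.3301]
```

View pics/four.png

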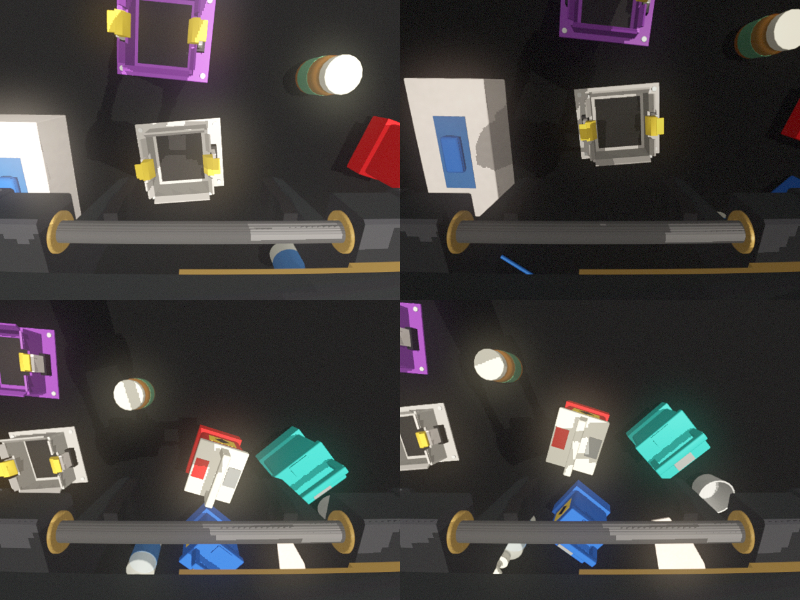

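Run:
```python
from h import *
import pickle
q=dict(pickle.load(open("views.pkl","rb")))
def crop(c,u,v,w,h,k): return cv2.resize(c["image"][v:v+h,u:u+w],(w*k,h*k),interpolation=cv2.INTER_CUBIC)
# full-res pixel origin of each crop
a=crop(q["b1"],205,180,160,150,4-0) ; cv2.imwrite("pics/b1c.png",a[:600])
a=crop(q["b2"],270,120,160,150,4); cv2.imwrite("pics/b2c.png",a)
a=np.hstack([crop(q["c1"],270,190,130,150,3),crop(q["c2"],225,150,130,150,3)]); cv2.imwrite("pics/cc.png",a)
```

```text
(no output)
```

View pics/b1c.png

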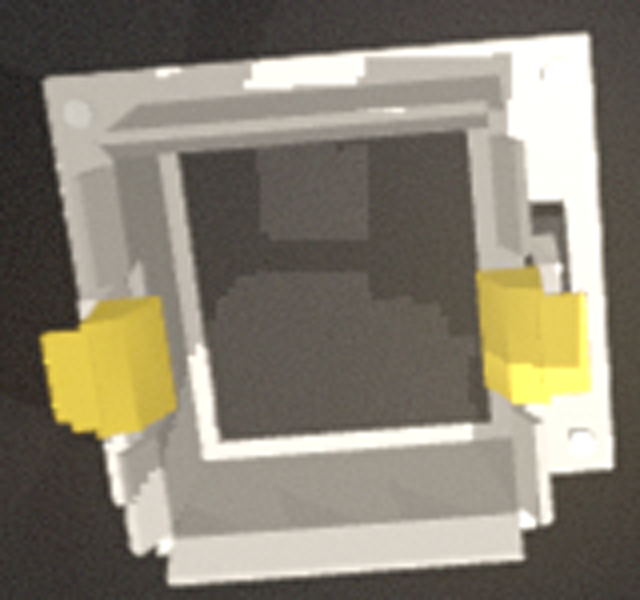

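View pics/b2c.png

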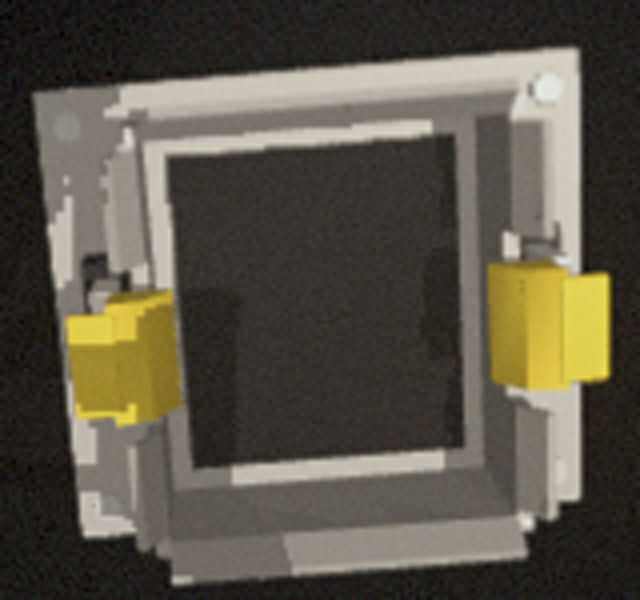

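View pics/cc.png

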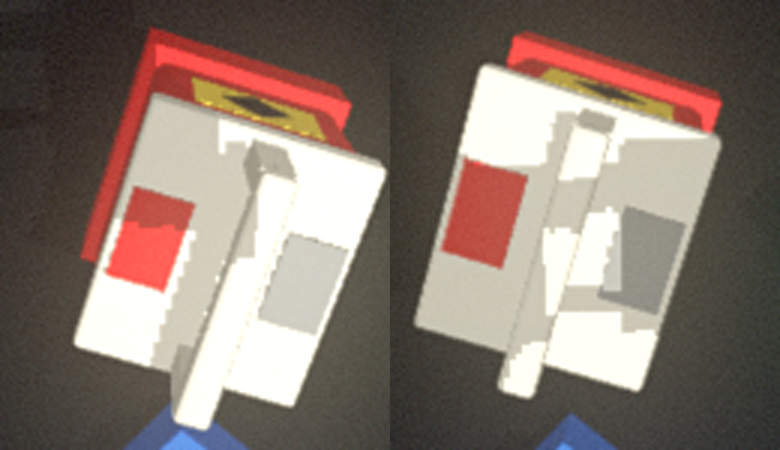

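b1 and b2 crops show the grey bracket at about (285,255) and (350,195) full-frame pixels. Its dark pad quad, base corners and yellow latches are all clear. The c1 and c2 crops show the lid quad and the bar along its middle. I triangulate these corners.

Run:
```python
from h import *
import pickle
q=dict(pickle.load(open("views.pkl","rb")))
f=lambda L,k,o:[((x+.5)/k-.5+o[0],(y+.5)/k-.5+o[1]) for x,y in L]
def show(n,c1,L1,c2,L2,z):
    P=[]
    for a,b in zip(L1,L2):
        p,g=tri(c1,a,c2,b); P.append(p); print(n,p.round(4),"gap",round(g,4), onplane(c1,a,z)[0,:2].round(4),onplane(c2,b,z)[0,:2].round(4))
    A=onplane(c1,L1,z)[:,:2];B=onplane(c2,L2,z)[:,:2]
    for m in (A,B):
        if len(m)==4:
            e=[np.linalg.norm(m[i]-m[(i+1)%4]) for i in range(4)]
            d1=m[1]-m[0]+m[2]-m[3]; d2=m[3]-m[0]+m[2]-m[1]
            print(" cen",m.mean(0).round(4),"edges",np.round(e,4),"dir",np.degrees(np.arctan2(d1[1],d1[0])).round(2),np.degrees(np.arctan2(d2[1],d2[0])).round(2))
    print(" mean z",np.mean(P,0).round(4))
show("pad",q["b1"],f([(180,155),(470,130),(490,420),(218,440)],4,(205,180)),q["b2"],f([(165,157),(455,133),(465,445),(192,468)],4,(270,120)),.008)
show("base",q["b1"],f([(45,78),(588,35),(612,468)],4,(205,180)),q["b2"],f([(35,93),(578,48),(578,500)],4,(270,120)),.004)
L1=f([(153,95),(385,162),(295,405),(75,345)],3,(270,190));L2=f([(95,65),(330,140),(250,390),(25,325)],3,(225,150))
show("lid",q["c1"],L1,q["c2"],L2,.124)
show("bar",q["c1"],f([(258,175),(297,182),(210,430),(172,424)],3,(270,190)),q["c2"],f([(183,118),(217,128),(143,398),(110,390)],3,(225,150)),.162)
# depth
for n,zr in (("c1",(.155,.17)),("c2",(.155,.17)),("c1",(.118,.13)),("c2",(.118,.13))):
    C=cloud(q[n]); m=(abs(C[...,0]-.5)<.07)&(abs(C[...,1]-.143)<.07)&(C[...,2]>zr[0])&(C[...,2]<zr[1])
    P=C[m]; r=cv2.minAreaRect(P[:,:2].astype(np.float32)*1000); print(n,zr,len(P),P.mean(0).round(4),r)
for n in ("b1","b2"):
    C=cloud(q[n])
    for zr in ((.05,.08),(.004,.02)):
        m=(abs(C[...,0]-.52)<.09)&(abs(C[...,1]+.228)<.1)&(C[...,2]>zr[0])&(C[...,2]<zr[1])
        P=C[m]; r=cv2.minAreaRect(P[:,:2].astype(np.float32)*1000); print(n,zr,len(P),P.mean(0).round(4),r)
```

```text
pad [ 0.4729 -0.2673  0.0137] gap 0.0032 [ 0.4754 -0.2674] [ 0.4721 -0.2686]
pad [ 0.4663 -0.1887  0.0133] gap 0.0029 [ 0.4686 -0.1877] [ 0.4656 -0.1889]
pad [ 0.5538 -0.1819  0.01  ] gap 0.0001 [ 0.5547 -0.1819] [ 0.5544 -0.1814]
pad [ 0.5615 -0.2614  0.0071] gap 0.0004 [ 0.561  -0.2614] [ 0.5614 -0.2613]
 cen [ 0.5149 -0.2246] edges [0.08   0.0863 0.0798 0.0857] dir 94.73 3.96
 cen [ 0.5134 -0.225 ] edges [0.08   0.0892 0.0801 0.0896] dir 94.88 4.72
 mean z [ 0.5136 -0.2248  0.011 ]
base [ 0.4551 -0.3046  0.0019] gap 0.0002 [ 0.4547 -0.3041] [ 0.4551 -0.3043]
base [ 0.443  -0.1558  0.0051] gap 0.0001 [ 0.4432 -0.1557] [ 0.443  -0.1556]
base [ 0.5734 -0.1451  0.0013] gap 0.0 [ 0.572  -0.1454] [ 0.5725 -0.1459]
 mean z [ 0.4905 -0.2018  0.0028]
lid [0.4422 0.1155 0.1159] gap 0.0001 [0.4402 0.1155] [0.4413 0.117 ]
lid [0.4669 0.1954 0.1161] gap 0.0018 [0.4637 0.1941] [0.4663 0.1945]
lid [0.5565 0.1669 0.1243] gap 0.0005 [0.5564 0.1671] [0.5569 0.1667]
lid [0.5319 0.0875 0.1243] gap 0.0 [0.532  0.0875] [0.532  0.0875]
 cen [0.4981 0.1411] edges [0.082  0.0966 0.0832 0.096 ] dir 73.17 -
[... 1040 characters left out ...]
1245] ((499.4248046875, 140.85504150390625), (84.32489776611328, 96.37081146240234), 72.31368255615234)
b1 (0.05, 0.08) 4597 [ 0.5172 -0.2272  0.06  ] ((513.860595703125, -225.27841186523438), (121.40331268310547, 132.1261444091797), 4.386748313903809)
b1 (0.004, 0.02) 8159 [ 0.5098 -0.2226  0.0077] ((512.9767456054688, -225.09283447265625), (129.770263671875, 149.54092407226562), 4.5827250480651855)
b2 (0.05, 0.08) 4675 [ 0.5136 -0.2233  0.0602] ((513.837158203125, -225.53271484375), (121.08124542236328, 131.41098022460938), 4.718086242675781)
b2 (0.004, 0.02) 8376 [ 0.5108 -0.2264  0.0075] ((513.042724609375, -225.17874145507812), (129.3807373046875, 149.63238525390625), 4.630105495452881)
```

Both views agree. The container is at (0.4993, 0.1409) with its x axis at −17.6°, and the bar top is 0.162 high. The bracket is at (0.513, −0.225) with yaw 4.6°. Now I grasp, lift a little and weigh.

Run:
```python
from h import *
def F(n=10):
    a=[]
    for _ in range(n):
        manip.dwell(0.03); s=manip.state(); a.append(np.r_[s["contact_force"],s["moment"]])
    return np.mean(a,0).round(2)
yaw=np.radians(72.4)
manip.set_gripper(0.05,10)
manip.move_pose([.4993,.1409,.23],down(yaw)); manip.dwell(.3)
print("free",F(),manip.state()["tool_pos"].round(4))
manip.move_linear([.4993,.1409,.137],rate=.1); manip.dwell(.2)
s=manip.state();print("down",F(3),s["tool_pos"].round(4),R.from_rotvec(s["tcp_rot"]).as_matrix()[:,1].round(4))
manip.set_gripper(0.0,50); s=manip.state(); print("grip",s["gripper_width"],F(3))
manip.move_linear([.4993,.1409,.167],rate=.06); manip.dwell(.3)
s=manip.state();print("lift",F(),s["tool_pos"].round(4),s["gripper_width"],s["clock"],s["joint_pos"].round(2))
c=cap("scene"); cv2.imwrite("pics/lift.png",cv2.resize(c["image"][140:300,280:460],(720,640))[:600])
```

```text
free [ 0.11 -0.14 -0.21  0.03 -0.14 -0.01] [0.4993 0.141  0.2301]
down [ 0.02  0.43 -0.06  0.03 -0.17 -0.01] [0.4999 0.141  0.1378] [3.023e-01 9.532e-01 8.000e-04]
grip 0.011285335675208891 [-0.71 -1.2   0.41 -0.18 -0.08 -0.  ]
lift [ 0.14  0.1  -5.09  0.04 -0.13  0.01] [0.499  0.1408 0.1666] 0.010698084618686269 10.4833 [ 0.23  0.03  2.01 -0.    1.1  -1.04]
```

View pics/lift.png

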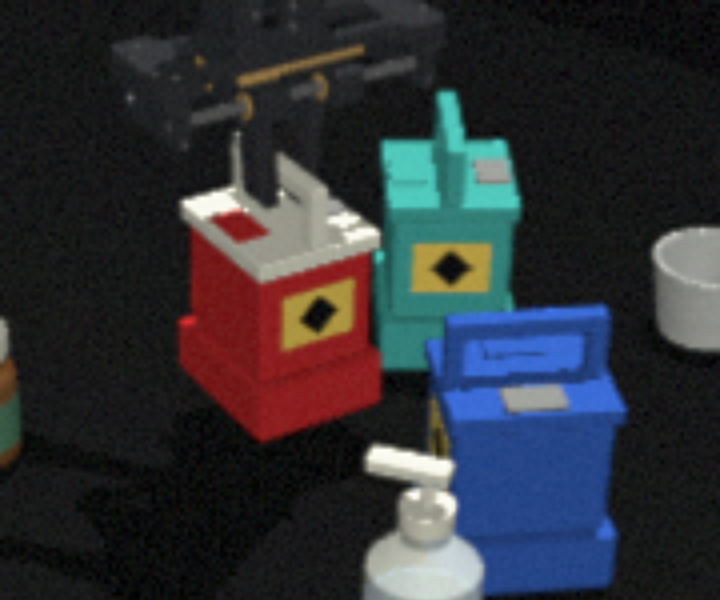

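It weighs about 4.9 N and hangs upright. I carry it over the bracket and check its pose in the hand.

Run:
```python
from h import *
from math import radians
b=np.array([.5131,-.2252]); yaw=radians(94.6)
manip.move_linear([.4993,.1409,.255],rate=.12)
manip.move_linear([*b,.245],rate=.15,rot=down(yaw)); manip.dwell(.4)
s=manip.state(); print(s["clock"],s["tool_pos"].round(4),s["contact_force"].round(2))
c=cap("wrist"); t=cap("scene"); cv2.imwrite("pics/hov_w.png",c["image"]); cv2.imwrite("pics/hov_s.png",cv2.resize(t["image"][180:360,140:340],(800,600)*1 if False else (660,594)))
import pickle; pickle.dump((c,t,s),open("hov.pkl","wb"))
C=cloud(c)
g=C[(abs(C[...,0]-b[0])<.08)&(abs(C[...,1]-b[1])<.08)&(C[...,2]>.20)&(C[...,2]<.28)]
h,e=np.histogram(g[:,2],40); print([(round(e[i],3),int(h[i])) for i in range(40) if h[i]>50])
```

```text
14.7417 [ 0.5131 -0.2251  0.245 ] [ 1.02  0.41 -4.44]
[(np.float64(0.2), 60), (np.float64(0.202), 98), (np.float64(0.204), 66), (np.float64(0.222), 58), (np.float64(0.224), 116), (np.float64(0.226), 152), (np.float64(0.228), 121), (np.float64(0.23), 3309), (np.float64(0.232), 8724), (np.float64(0.234), 2969), (np.float64(0.244), 74), (np.float64(0.246), 102), (np.float64(0.248), 128), (np.float64(0.25), 132), (np.float64(0.252), 148), (np.float64(0.254), 151), (np.float64(0.256), 170), (np.float64(0.258), 174), (np.float64(0.26), 187), (np.float64(0.262), 203), (np.float64(0.264), 221), (np.float64(0.266), 322), (np.float64(0.268), 1991), (np.float64(0.27), 3564), (np.float64(0.272), 192), (np.float64(0.274), 186), (np.float64(0.276), 186), (np.float64(0.278), 199)]
```

View pics/hov_w.png

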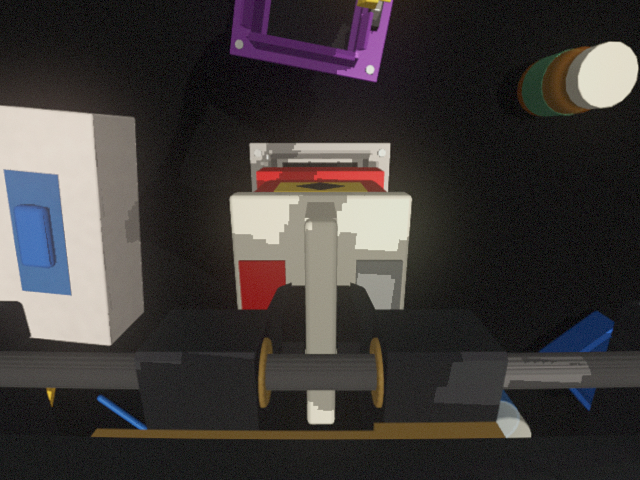

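View pics/hov_s.png

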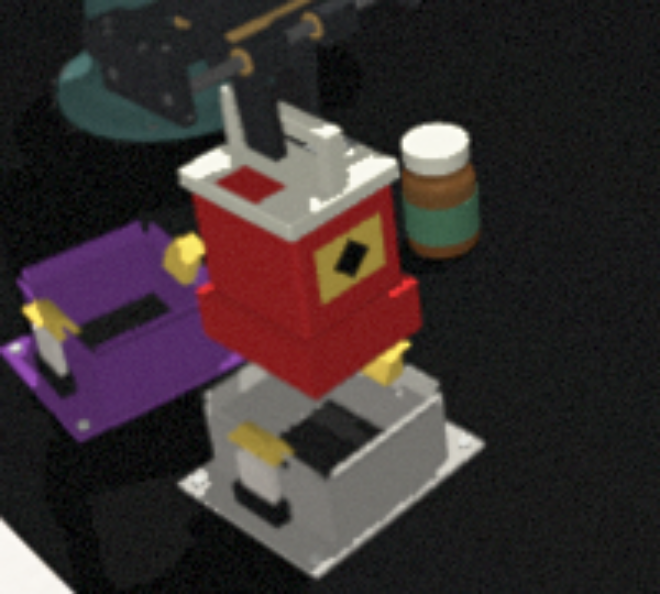

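The wrist view shows the lid's far corners at about (232,195) and (410,195), the whole bar around (320,310), and the bracket base's far edge at row 143. I measure the container's pose relative to the bracket from these.

Run:
```python
from h import *
import pickle
c,t,s=pickle.load(open("hov.pkl","rb"))
C=cloud(c); im=c["image"].astype(int)
near=(abs(C[...,0]-.513)<.06)&(abs(C[...,1]+.225)<.07)
g=near&(C[...,2]>.226)&(C[...,2]<.236)&(im.max(2)>60)
x=C[g]; y=x[x[:,0]<.50]
lo=y[:,1]
print("lid far x", np.percentile(x[:,0],.3).round(4),"y lo/hi (rows within far 4cm)",np.percentile(lo,.2).round(4),np.percentile(lo,99.8).round(4),"z",np.median(x[:,2]).round(4))
r=cv2.minAreaRect(y[:,:2].astype(np.float32)*1000);print(r)
# far edge line direction from lid far corners
E=cv2.Canny(c["image"],60,150)
g2=near&(C[...,2]>.265)&(C[...,2]<.273)&(im.min(2)>90)
b=C[g2]; print("bar",cv2.minAreaRect(b[:,:2].astype(np.float32)*1000),np.median(b[:,2]))
# tilt: lid plane fit
A=np.c_[x[:,:2],np.ones(len(x))]; print("lid slope",np.linalg.lstsq(A,x[:,2],rcond=None)[0][:2].round(4))
# base visible
bm=(abs(C[...,0]-.46)<.04)&(abs(C[...,1]+.23)<.1)&(C[...,2]>.002)&(C[...,2]<.012)&(im.min(2)>90)
q=C[bm]; print("base",cv2.minAreaRect(q[:,:2].astype(np.float32)*1000),"z",np.median(q[:,2]),len(q))
print("nominal base far corners",[ (np.array([.5131,-.2252])+R.from_euler('z',4.6,degrees=True).as_matrix()[:2,:2]@np.array([-.065,k])).round(4) for k in(-.075,.075)])
for uv,z in (((250,143),.004),((390,143),.004),((232,195),.232),((410,195),.232)): print(uv,onplane(c,uv,z)[0].round(4))
```

```text
lid far x 0.4634 y lo/hi (rows within far 4cm) -0.2689 -0.1845 z 0.2326
((484.2728576660156, -226.68040466308594), (37.49473190307617, 84.42583465576172), 4.379161357879639)
bar ((513.4073486328125, -224.34368896484375), (89.78153991699219, 12.040096282958984), 4.50741720199585) 0.27026397732239643
lid slope [0.0491 0.0013]
base ((474.53125, -228.09423828125), (51.03585433959961, 150.4114532470703), 4.603556156158447) z 0.004205525628777851 2069
nominal base far corners [array([ 0.4543, -0.3052]), array([ 0.4423, -0.1557])]
(250, 143) [ 0.455  -0.3038  0.004 ]
(390, 143) [ 0.4431 -0.1557  0.004 ]
(232, 195) [ 0.4693 -0.2681  0.232 ]
(410, 195) [ 0.4628 -0.1875  0.232 ]
```

Run:
```python
from h import *
import pickle
c,t,s=pickle.load(open("hov.pkl","rb")); q=dict(pickle.load(open("views.pkl","rb")))
def fit(C,m,n):
    x=C[m]
    for _ in range(4):
        A=np.c_[x[:,:2]-x[:,:2].mean(0),np.ones(len(x))]; k=np.linalg.lstsq(A,x[:,2],rcond=None)[0]; r=x[:,2]-A@k; x=x[abs(r)<max(.0015,2*r.std())]
    print(n,len(x),k.round(4),"std",r.std().round(5))
C=cloud(c); br=c["image"].min(2)
near=(abs(C[...,0]-.513)<.06)&(abs(C[...,1]+.225)<.05)
fit(C,near&(C[...,2]>.226)&(C[...,2]<.238)&(br>70),"lid hov")
fit(C,near&(C[...,2]>.262)&(C[...,2]<.275)&(br>90),"bar hov")
for n in("c1","c2"):
    D=cloud(q[n]);b=q[n]["image"].min(2)
    nr=(abs(D[...,0]-.4993)<.07)&(abs(D[...,1]-.141)<.06)
    fit(D,nr&(D[...,2]>.116)&(D[...,2]<.132)&(b>70),n+" lid"); fit(D,nr&(D[...,2]>.155)&(D[...,2]<.17)&(b>90),n+" bar")
print(R.from_rotvec(s["tcp_rot"]).as_matrix().round(4))
```

```text
lid hov 12114 [0.0302 0.0063 0.2326] std 0.0007
bar hov 4885 [ 0.0021 -0.0036  0.2703] std 0.00059
c1 lid 4773 [0.0037 0.0024 0.1244] std 0.00091
c1 bar 1035 [0.0107 0.0278 0.162 ] std 0.00066
c2 lid 4890 [0.0023 0.0048 0.1242] std 0.00079
c2 bar 1099 [-0.0002  0.0002  0.162 ] std 0.00065
[[ 1.000e-04 -8.030e-02  9.968e-01]
 [-0.000e+00  9.968e-01  8.030e-02]
 [-1.000e+00 -0.000e+00  1.000e-04]]
```

The bar is level (slope about 0.002), so it is upright, and it is within 1 mm of the pocket centre. I lower it with force monitoring.

```bash
cat >> h.py <<'E'
def F(n=5,dt=.02):
    a=[]
    for _ in range(n):
        manip.dwell(dt); a.append(manip.state()["contact_force"])
    return np.mean(a,0)
E
python3 - <<'E'
from h import *
p=np.array([.5131,-.2257])
manip.move_linear([*p,.212],rate=.1); manip.dwell(.3)
f0=F(12); print("tare",f0.round(2),manip.state()["clock"])
z=.212
while z>.1525:
    z-=.0015
    manip.move_linear([*p,z],rate=.03)
    f=F(2)-f0; s=manip.state()
    print(round(z,4),s["tool_pos"].round(4),f.round(1),round(s["clock"],2))
    if f[2]>12 or np.hypot(f[0],f[1])>5: print("stop");break
E
```

```text
tare [-0.04 -0.09 -5.11] 15.825
0.2105 [ 0.513  -0.2256  0.2103] [-0.2  0.3 -0.8] 16.11
0.209 [ 0.513  -0.2256  0.2089] [-0.3  0.6 -0.1] 16.39
0.2075 [ 0.513  -0.2257  0.2074] [0.8 0.1 0.1] 16.68
0.206 [ 0.513  -0.2257  0.2059] [ 0.  -0.2  0.3] 16.96
0.2045 [ 0.513  -0.2256  0.2044] [ 0.3  0.2 -0.1] 17.24
0.203 [ 0.513  -0.2257  0.2029] [0.  0.1 0.6] 17.52
0.2015 [ 0.513  -0.2256  0.2014] [-0.1  0.   0.1] 17.81
0.2 [ 0.513  -0.2257  0.1999] [-0.   0.1 -0. ] 18.09
0.1985 [ 0.513  -0.2256  0.1984] [ 0.6 -0.   0.4] 18.38
0.197 [ 0.513  -0.2257  0.1969] [-0.7  0.2  0.3] 18.66
0.1955 [ 0.513  -0.2257  0.1954] [-0.  -0.3  0.1] 18.94
0.194 [ 0.513  -0.2257  0.1939] [1.1 0.7 0.7] 19.23
0.1925 [ 0.513  -0.2257  0.1924] [-0.3 -0.1  0.5] 19.51
0.191 [ 0.5132 -0.2258  0.1911] [0.5 0.1 0.6] 19.79
0.1895 [ 0.5135 -0.2259  0.1902] [0.2 0.2 4.3] 20.07
0.188 [ 0.5135 -0.2259  0.1886] [0.5 0.  7.6] 20.36
0.1865 [ 0.5133 -0.2258  0.1868] [ 0.6 -0.3  8. ] 20.64
0.185 [ 0.5132 -0.2257  0.1851] [-0.1  0.   8.7] 20.93
0.1835 [ 0.5132 -0.2257  0.1836] [ 0.7 -0.3  9.2] 21.21
0.182 [ 0.5122 -0.2253  0.1806] [
[... 409 characters left out ...]
13  -0.2256  0.1698] [-0.   0.1  2.8] 23.76
0.1685 [ 0.513  -0.2256  0.1683] [ 0.5 -0.   2.3] 24.04
0.167 [ 0.513  -0.2257  0.1668] [ 0.5 -0.4  2.7] 24.32
0.1655 [ 0.513  -0.2257  0.1653] [0.3 0.4 3.2] 24.61
0.164 [ 0.513  -0.2257  0.1638] [-0.1 -0.2  3. ] 24.89
0.1625 [ 0.513  -0.2257  0.1623] [-0.1  0.5  3.3] 25.18
0.161 [ 0.513  -0.2257  0.1608] [0.6 0.3 3.1] 25.46
0.1595 [ 0.513  -0.2257  0.1593] [ 0.9 -0.2  3.1] 25.74
0.158 [ 0.513  -0.2257  0.1578] [ 0.3 -0.3  2.4] 26.02
0.1565 [ 0.513  -0.2257  0.1563] [ 0.5 -0.5  2.8] 26.31
0.155 [ 0.513  -0.2256  0.1548] [0.4 0.6 2.4] 26.59
0.1535 [ 0.513  -0.2257  0.1533] [ 0.2 -0.4  3.5] 26.88
0.152 [ 0.513  -0.2257  0.1519] [-0.   0.3  2.2] 27.16
```

Both noses have wedged apart, peaking at 9 N, and the skirt is rubbing at about 3 N with no side load. I continue gently to the pad.

Run:
```python
from h import *
p=np.array([.5131,-.2257]); f0=np.array([0,0,-5.1])
z=.152
while z>.1405:
    z-=.00075
    manip.move_linear([*p,z],rate=.02)
    f=F(3)-f0; s=manip.state()
    print(round(z,5),s["tool_pos"].round(4),f.round(1),round(s["clock"],2))
    if f[2]>10 or np.hypot(f[0],f[1])>5: print("stop");break
```

```text
0.15125 [ 0.5131 -0.2257  0.1512] [0.3 0.3 3.2] 27.46
0.1505 [ 0.5131 -0.2257  0.1505] [-0.1  0.4  3.8] 27.76
0.14975 [ 0.5131 -0.2257  0.1497] [ 0.2 -0.3  3.4] 28.06
0.149 [ 0.513  -0.2257  0.1489] [ 0.1 -0.3  3.5] 28.36
0.14825 [ 0.5123 -0.2253  0.1473] [-0.4 -0.1 -0. ] 28.66
0.1475 [ 0.5129 -0.2256  0.1472] [0.3 0.3 0.4] 28.96
0.14675 [ 0.5131 -0.2257  0.1467] [0.  0.7 0.4] 29.26
0.146 [ 0.5131 -0.2257  0.146 ] [-0.   0.   0.3] 29.56
0.14525 [ 0.5131 -0.2257  0.1452] [-0.5  0.1 -0.1] 29.86
0.1445 [ 0.5132 -0.2258  0.1447] [ 0.5 -0.6  0.6] 30.16
0.14375 [ 0.5133 -0.2259  0.1441] [-0.3 -0.5  3.3] 30.46
0.143 [ 0.5134 -0.2259  0.1435] [-0.1 -0.5  4.7] 30.76
0.14225 [ 0.5135 -0.2259  0.1428] [-0.7 -0.5  7.3] 31.06
0.1415 [ 0.5135 -0.2259  0.1421] [-0.8 -0.9  9.5] 31.36
0.14075 [ 0.5137 -0.226   0.1417] [-1.2 -0.7 12.5] 31.66
stop
```

The force dropped from 3.5 N to 0 at TCP z 0.148, which is the snap. The pad was then met at about 0.1447. I check the latches by camera before pulling.

Run:
```python
from h import *
import pickle
c=cap("wrist"); t=cap("scene"); T=cap("top")
c0,t0,_=pickle.load(open("hov.pkl","rb"))
def yel(im,roi):
    u,v,w,h=roi; hsv=cv2.cvtColor(im[v:v+h,u:u+w],cv2.COLOR_BGR2HSV); m=cv2.inRange(hsv,(20,110,90),(35,255,255))
    n,_,st,ce=cv2.connectedComponentsWithStats(m); return [(st[i,4],(ce[i]+[u,v]).round(2)) for i in range(1,n) if st[i,4]>15]
print("before",yel(t0["image"],(200,270,90,70)));print("now",yel(t["image"],(200,270,90,70)))
a=cv2.resize(t0["image"][255:355,185:295],(396,360),interpolation=cv2.INTER_CUBIC);b=cv2.resize(t["image"][255:355,185:295],(396,360),interpolation=cv2.INTER_CUBIC)
cv2.imwrite("pics/latch.png",np.hstack([a,b])); cv2.imwrite("pics/latch_w.png",c["image"]); print(manip.state()["clock"])
```

```text
before [(np.int32(94), array([257.24, 290.14])), (np.int32(129), array([218.59, 313.86]))]
now [(np.int32(196), array([251.17, 300.1 ])), (np.int32(118), array([218.19, 313.86]))]
31.8083
```

View pics/latch.png

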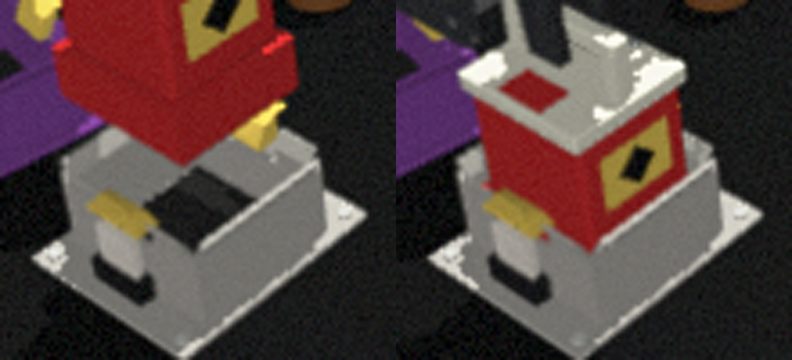

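View pics/latch_w.png

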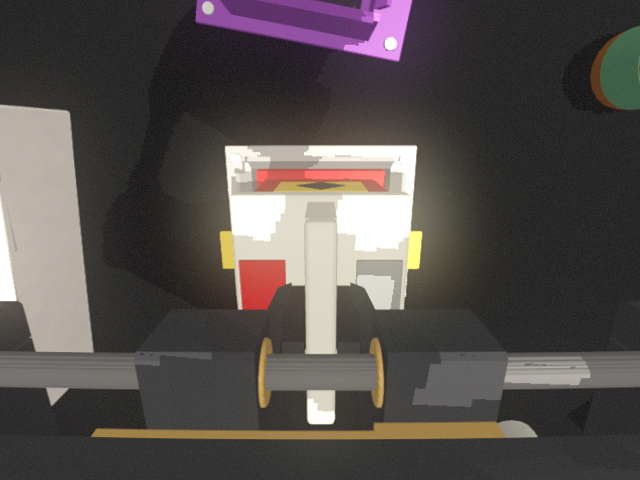

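The view shows both tabs standing symmetrically beside the lid, at (228,250) and (414,250). The −y tab is at its rest pixel (218,314). I do the pull test now.

Run:
```python
from h import *
p=np.array([.5131,-.2257]); f0=np.array([0,0,-5.1])
z=.1445
manip.move_linear([*p,z],rate=.01)
print("relieved",(F(4)-f0).round(2))
T=12.6
for i in range(30):
    f=(F(4,.02)-f0)[2]; s=manip.state(); print(round(z,5),s["tool_pos"][2].round(5),f.round(2),round(s["clock"],2))
    e=T+f
    if e<.4: break
    if s["tool_pos"][2]>.157: print("too high: not held"); break
    dz=.0006 if f>-2 else min(.0006,e/6/1000)
    z+=dz; manip.move_linear([*p,z],rate=.01)
t0=manip.state()["clock"]; L=[]
while manip.state()["clock"]-t0<2.6:
    g=(F(6,.02)-f0); L.append(g[2]); e=T+g[2]
    if abs(e)>.5: z+=np.clip(e/8000,-.0001,.0001); manip.move_linear([*p,z],rate=.01)
s=manip.state();print("hold",np.round(L,1),"lat",g[:2].round(1),"z",z,s["tool_pos"].round(4),s["gripper_width"],s["clock"])
```

```text
relieved [ 1.02 -1.21  3.28]
0.1445 0.14397 3.62 32.47
0.1451 0.14459 1.78 32.78
0.1457 0.14521 -0.26 33.1
0.1463 0.1463 0.03 33.42
0.1469 0.14696 0.09 33.73
0.1475 0.14753 0.07 34.05
0.1481 0.14792 -1.01 34.37
0.1487 0.14831 -2.93 34.68
0.1493 0.14877 -6.13 35.0
0.1499 0.14923 -9.76 35.32
0.15037 0.14967 -12.57 35.63
hold [-13.1 -14.7 -15.1 -15.3 -15.2 -14.8 -14.8 -13.9] lat [-0.2 -1.6] z 0.14960543918236452 [ 0.5132 -0.2257  0.1497] 0.01072273004276554 38.4333
```

The latches hold, but the pull drifted to 13–15 N as the arm settled. I trim it and hold a steadier 2.5 s near 12.5 N.

Run:
```python
from h import *
p=np.array([.5131,-.2257]); f0=np.array([0,0,-5.1]); z=.149605; T=12.5
def upd(k):
    global z
    g=(F(8,.02)-f0); e=T+g[2]
    if abs(e)>.3: z+=np.clip(k*e/7000,-.0003,.0003); manip.move_linear([*p,z],rate=.01)
    return g[2]
for i in range(8):
    v=upd(.6); print(round(v,2),round(z,5))
    if abs(v+T)<.3: break
t0=manip.state()["clock"];L=[]
while manip.state()["clock"]-t0<2.5: L.append(upd(.4))
print("hold",np.round(L,2),z,manip.state()["clock"])
```

```text
-13.43 0.14953
-12.62 0.14953
hold [-12.47 -12.71 -12.32 -12.29 -12.11 -12.1  -12.15 -12.6  -12.56 -12.55
 -12.08 -12.44] 0.14961538031262797 41.55
```

That held steadily at 12.1–12.7 N for 2.5 s. Now I let it down, release and back off.

Run:
```python
from h import *
p=np.array([.5131,-.2257]); f0=np.array([0,0,-5.1])
manip.move_linear([*p,.1445],rate=.01); manip.dwell(.3)
print("down",(F(5)-f0).round(2),manip.state()["tool_pos"].round(4))
manip.set_gripper(.045,20); manip.dwell(.3); print("open",F(5).round(2),manip.state()["gripper_width"])
manip.move_linear([*p,.25],rate=.08)
manip.move_linear([.46,-.19,.30],rate=.12); manip.dwell(.4)
c=cap("wrist");t=cap("scene");T=cap("top")
import pickle; pickle.dump((c,t,T),open("end.pkl","wb"))
cv2.imwrite("pics/end_w.png",c["image"]);cv2.imwrite("pics/end_s.png",t["image"]);cv2.imwrite("pics/end_t.png",T["image"])
cv2.imwrite("pics/end4.png",cv2.resize(np.vstack([np.hstack([c["image"],t["image"]]),np.hstack([T["image"],cv2.resize(t["image"][245:365,160:320],(640,480))])]),(800,600)))
C=cloud(c);br=c["image"].min(2);near=(abs(C[...,0]-.513)<.07)&(abs(C[...,1]+.225)<.07)&(br>80)
for lo,hi in((.125,.142),(.16,.18)):
    x=C[near&(C[...,2]>lo)&(C[...,2]<hi)]; A=np.c_[x[:,:2]-x[:,:2].mean(0),np.ones(len(x))]; print(len(x),np.linalg.lstsq(A,x[:,2],rcond=None)[0].round(4),cv2.minAreaRect(x[:,:2].astype(np.float32)*1000))
print(manip.state()["clock"])
```

```text
down [ 0.21 -0.51  0.95] [ 0.5133 -0.2258  0.1446]
open [ 0.28 -0.08 -0.01] 0.04490522060000544
5327 [0.0039 0.0072 0.131 ] ((513.229736328125, -225.43560791015625), (95.39930725097656, 84.14268493652344), 4.785858631134033)
1294 [ 0.0228 -0.1644  0.1681] ((513.3968505859375, -225.36102294921875), (89.43342590332031, 12.10581111907959), 4.550334930419922)
46.475
```

View pics/end4.png

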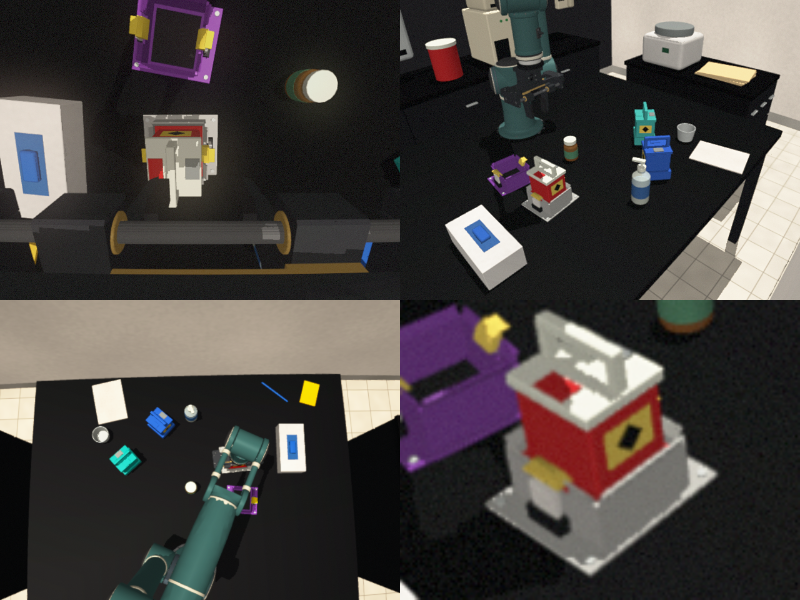

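The container stands in the grey bracket, in the wrist view at about (285,255) full-frame pixels. Its lid is level at 0.131 m (underside about 7 mm), the yellow tabs are in, and nothing else has moved. I hand it in.

Run:
```python
from h import *
order.close_job(); print(manip.state()["clock"])
```

```text
the job is handed in; nothing more can be done
the job is handed in; nothing more can be done
```

The red container is standing locked and upright in the grey bracket, released, with the robot clear. I handed the job in at about 46.5 s on the clock, against the 72 s limit.

- **Pressing in:** The latches wedged apart at a peak of about 9 N of arm push and snapped with a clear force drop. The hardest press on the pad was about 12.5 N of arm push, roughly 17.5 N with the container's own 4.9 N weight.
- **Pull test:** The latches held. My first hold drifted to 13–15 N above its weight as the arm settled, still below the 20 N limit. I trimmed it and held a second, steady 12.1–12.7 N for 2.5 s.
- **Final checks:** The lid is level at 0.131 m, which puts the underside about 7 mm above the counter, within the home range. It sits within about 0.5 mm of the bracket centre. The pictures show both latch tabs in and nothing else on the counter visibly moved.
- **Disagreements:** One tilt fit on the lid in the hand gave 0.03–0.05, and a last one on the bar gave −0.16. I put both down to other surfaces in the fit, because the bar in the hand and the final lid fit both read level.

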